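# Tuck the trunking lid under the joint cover and hold it down

### The arm

A 6-joint arm with a two-finger parallel gripper is mounted at the origin on the work surface. World frame = base frame: x ahead of the robot, y to its left, z up, the work surface at z = 0. Lengths are in mm, angles in rad, forces in N, time in s.
With the tool pointing down it reaches from about 400 to 925 mm from the base axis. Payload 12.5 kg.
Tool frame: the origin (TCP) lies midway between the tips of the shut fingers; the grasp point (between the pads) lies 19 mm behind it; z points along the fingers, y is the line along which they close (so a half turn about z gives the same grasp; the last joint's range is limited). The gripper opens to 95 mm and grips with 3 to 60 N. Pads are 20 mm wide; open, the fingers measure 119 mm over their backs; the gripper's body (75 mm by 180 mm) begins 59 mm behind the grasp point.
Start: joints at [1.159, 0.491, 1.559, -0, 1.092, -0.106], TCP at [188.143, 596.028, 214.661] pointing down, gripper open.
Joint ranges: [-3.1, 3.1], [-0.84, 2.19], [0.05, 2.79], [-1.13, 4.28], [0.06, 2.93], [-2.69, 2.69]. Speed limits (rad/s): [2.22, 2.22, 2.79, 3.14, 3.14, 3.14].

### API

Orientations are given as [roll, pitch, yaw] about the fixed x, y, z axes, in that order (R = Rz(yaw) Ry(pitch) Rx(roll)).
In Python, from cell import state, read_camera, camera_info, env gives the robot as it stands.
- The arm moves only by the tool move_arm, never from a script. Its argument "commands" is a list of rows, each a list of 3 entries, a list of its own where there are three numbers: the shift along the world's x, y, z in cm, then the turn, a rotation vector about the world's x, y, z in degrees, then the opening, from 0 (shut) to 1 (fully open). A call has 1 to 10 rows; each row shifts and turns the commanded pose from where the row before left it; what a row does not reach is not made up. A row lasts 1/10 s, in which the tool goes at most 50 mm and 8.59 degrees, less where a joint would pass 70% of its speed; a pose out of reach is approached as far as the arm can. A call with a gripper value outside its range is refused whole. The fingers move at their own pace and stop on an object; the grip force is fixed at half the most. Time passes only in rows, so rows that do not move let the fingers close. It gives the time, the measured TCP pose, the force, the opening and the grip force at its end, in the units of the state.
- state(): the state, without advancing time (a new reading comes with each control period).
- read_camera(name): name is "side" or "top" or "wrist"; returns the picture (480x640x3 uint8, blue, green, red); there is no depth.
- camera_info(name): a dict with "K" (3x3 intrinsics, pixels), "k1" (the pictures are not rectified: a ray, as slopes to the right and down, at radius r is drawn at 1 + k1 r^2 times it, then the intrinsics apply), "cam_to_world" (4x4, takes a point from camera to world coordinates). Camera axes: x right, y down, z forward; pixel columns grow to the right and rows downward; lengths in mm; the calibration is good to about 2 mm. A picture is of the moment at which its call begins: read the wrist's pose just before it. camera_info takes no time and is no camera call; for the wrist camera it gives the pose at the moment of the call.
- env.job_done(): hands the job in; it is judged then, once.
The state is a dict: "t": time; "joints": joint angles; "qvel": joint speeds; "tau": joint torques, N m; "eef_pos": TCP position; "tcp_rot": TCP orientation; "ft_force": force on the tool from outside, world axes, zero at the start; "moment": the same for the moment, N m; "opening": opening from 0.0 (shut) to 1.0 (fully open); "grip_force": force on a finger pad.
Only numpy, scipy, OpenCV 4.12 (cv2) and the standard library are available. Lean on these libraries where they do the work, as an engineer would, in place of code of your own. Each camera call takes 0.05 s, during which the arm holds its last target. There are 200 camera calls.

### The job

Close the open stretch of the cable trunking on the radio bench: slide one end of the loose white lid in under the dark grey joint cover, without prising the cover up, until it butts against the lid already fitted. Then press the lid down flat on the trunking with the fingers and finish while still holding it pressed firmly there, so that a colleague can put the retaining clips on. Leave the radio, microphone and screwdriver where they are.

Things in the scene. Friction and masses are not known exactly. Their poses are not given: they have to be found in the camera images.
- lid: Loose white plastic lid, 55 g, lying on the bench: plate 180 mm long (its y), 40 wide (its x), 4 thick, on two lengthwise ribs 5 mm deep, 2 thick, 26 apart over their outsides, ending 8 mm short of the plate's ends. Origin: middle of length and width, at the bottom of the ribs; plate's underside at z = 5 mm, top at 9 mm. Both ends are alike: either may go under the cover.
- trunking: White U-shaped cable trunking fixed to the bench along its own y; 36 mm wide outside, 31 inside, rims 35 mm above the bench. Origin at bench level on the centreline, below the end of the fitted lid. Open on top from y = 0 to -180 mm (its open end); from y = 0 to 130 mm the fitted lid, 40 wide, 4 thick, lies on the rims; then a socket box, 86 x 86 x 45. Cables in the channel stay below 22 mm.
- seat (a point): Where the loose lid's origin comes when fully seated: on the trunking's centreline at its y = -90 mm, 30 mm above the bench, trunking's axes. The plate then lies on both rims, the ribs inside the channel with 2.5 mm play either side, one end against the fitted lid, the tail flush with the open end.
- cover_lip (a point): Middle of the underside of the dark grey joint cover's free edge (lip): trunking y = -30 mm, 41.5 mm above the bench, so 6.5 mm above the rims. The cover is a saddle 51 mm wide over the joint from y = -30 to +30 mm, top 44 mm above the bench, with 2 mm side flanges, 47 mm apart inside, reaching 12 mm down from its underside.
- joint_cover (a joint): How far the joint cover is prised up, rad: 0 lying down; the lip rises about the cover's far edge (y = +30 mm), 0.6 mm for each 0.01 rad. It springs back: about 1.2 N up at the lip starts to lift it, 2.2 N holds it 3.6 mm up.
- handheld: Black handheld radio standing upright on the bench, 32 x 56 x 112 mm with a stub antenna to 187 mm; origin under its centre. To be left alone.
- microphone: Black hand microphone lying on the bench, about 112 x 56 mm, 28 mm high; origin near its middle at bench level. To be left alone.
- screwdriver: Screwdriver lying on the bench, about 200 mm long along its x; origin below its middle. To be left alone.
There are look-alikes about, which are no part of the job. Of the things that look like the lid, the middle-sized one is meant.

How it is judged:
By the outcome, as a careful person would: the job done as asked, in the order asked, and still so for the second after the job is handed in, while the arm keeps its last pose, push and grip.
It also fails if it takes over 45 s, if anything falls off the work surface, if the arm or the gripper's body presses on something with over 40 N, if the wrist force passes 120 N, or if a joint passes its speed limit or range.

## Working session

There is one attempt and no reset: what is moved stays moved. The work goes in short steps, Python scripts to look and compute and a tool call to move; the robot and the scene stay as the last step left them, time stands still between calls to the robot, and variables do not carry over. Pictures are saved under pics/ and viewed, at most 12 in all, crops included, and the job is handed in when it is done.

Besides the shell and the picture viewer there is one more tool, called in YAML: its name, and indented under it one key for each argument. move_arm: Moves the arm, as the interface text tells. Its arguments: {"type":"object","properties":{"commands":{"type":"array"}},"required":["commands"]}

```bash
ls; mkdir -p pics; cat > h.py <<'E'
import numpy as np, cv2
from cell import state, read_camera, camera_info, env
def ray(ci,uv):
    K=np.array(ci["K"]);T=np.array(ci["cam_to_world"]);k=ci["k1"]
    p=cv2.undistortPoints(np.array(uv,float).reshape(-1,1,2),K,np.array([k,0,0,0.]),).reshape(-1,2)
    d=np.c_[p,np.ones(len(p))]@T[:3,:3].T
    return T[:3,3],d
def onplane(ci,uv,z):
    o,d=ray(ci,uv); return o+d*((z-o[2])/d[:,2])[:,None]
def proj(ci,P):
    K=np.array(ci["K"]);T=np.linalg.inv(np.array(ci["cam_to_world"]));P=np.atleast_2d(P)
    c=P@T[:3,:3].T+T[:3,3]; s=c[:,:2]/c[:,2:]; s=s*(1+ci["k1"]*(s**2).sum(1))[:,None]
    return np.c_[s,np.ones(len(s))]@K.T[:,:2]
def tri(c1,u1,c2,u2):
    o1,d1=ray(c1,[u1]);o2,d2=ray(c2,[u2]);A=np.c_[d1[0],-d2[0]]
    s=np.linalg.lstsq(A,o2-o1,rcond=None)[0];a=o1+s[0]*d1[0];b=o2+s[1]*d2[0]
    return (a+b)/2,np.linalg.norm(a-b)
E
python3 - <<'E'
from h import *
for n in("top","side","wrist"):
    ci=camera_info(n);cv2.imwrite(f"pics/{n}0.png",read_camera(n));print(n,np.round(ci["cam_to_world"],3).tolist(),ci["k1"],ci["K"])
print(state())
E
```

```text
pics
top [[-0.047, -0.977, 0.209, 182.695], [-0.999, 0.045, -0.015, 17.287], [0.005, -0.21, -0.978, 1475.277], [0.0, 0.0, 0.0, 1.0]] 0.006474290254004368 [[612.93578832   0.         320.4669565 ]
 [  0.         612.93578832 239.92368919]
 [  0.           0.           1.        ]]
side [[0.831, -0.407, 0.378, 41.796], [-0.555, -0.589, 0.587, -655.853], [-0.016, -0.698, -0.716, 872.851], [0.0, 0.0, 0.0, 1.0]] -0.02671561822659728 [[496.31399092   0.         318.96804212]
 [  0.         496.31399092 236.4976527 ]
 [  0.           0.           1.        ]]
wrist [[0.3, 0.917, 0.262, 113.787], [0.954, -0.288, -0.085, 619.632], [-0.002, 0.275, -0.961, 384.504], [0.0, 0.0, 0.0, 1.0]] -0.05353397540381213 [[359.42437636   0.         321.28489217]
 [  0.         359.42437636 233.89153778]
 [  0.           0.           1.        ]]
{'t': 0.15, 'joints': array([ 1.15940100e+00,  4.91370561e-01,  1.55932556e+00, -3.97153970e-05,
        1.09167393e+00, -1.05591750e-01]), 'qvel': array([ 0.00035841, -0.00108891, -0.00274927,  0.00023698, -0.0030548 ,
        0.0002825 ]), 'tau': array([ 1.57942941e-03, -6.12903142e+01, -2.58281207e+01,  6.92920061e-02,
        4.72420652e-02, -1.21892913e-04]), 'eef_pos': array([188.07257231, 595.84319838, 214.22183351]), 'tcp_rot': array([-3.14081587e+00, -4.69018974e-05,  2.83580738e+00]), 'ft_force': array([ 0.14737332,  0.78996568, -0.99838411]), 'moment': array([-0.00046203,  0.04258516, -0.02409042]), 'grip_force': 0.0, 'opening': 0.9993764621822566}
```

View pics/top0.png

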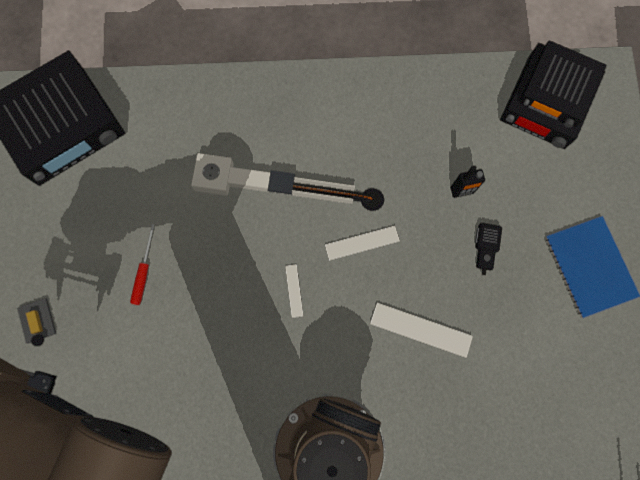

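View pics/side0.png

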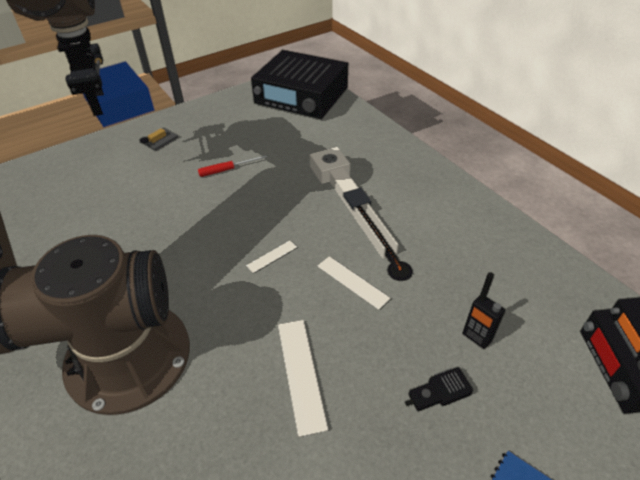

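The top view shows three lid look-alikes: small (294,290), middle (362,243) and large (421,330). The trunking runs from the socket box (212,171), past the dark cover (281,182), to the open end near (355,193). The side view agrees, with the lid at (353,282) and the cover at (355,198).

```bash
python3 - <<'E'
from h import *
C={}
for n,roi in(("top",(180,140,480,370)),("side",(230,140,440,450))):
    im=cv2.imread(f"pics/{n}0.png");ci=camera_info(n);hsv=cv2.cvtColor(im,cv2.COLOR_BGR2HSV)
    m=((hsv[...,2]>165)&(hsv[...,1]<40)).astype(np.uint8);M=np.zeros_like(m);x0,y0,x1,y1=roi;M[y0:y1,x0:x1]=m[y0:y1,x0:x1]
    cs,_=cv2.findContours(M,0,1)
    for c in cs:
        if cv2.contourArea(c)<60: continue
        h=9 if True else 0
        P=onplane(ci,c.reshape(-1,2)+0.0,9)[:,:2].astype(np.float32)
        P35=onplane(ci,c.reshape(-1,2)+0.0,37)[:,:2].astype(np.float32)
        print(n,cv2.contourArea(c),c.reshape(-1,2).mean(0).round(),"z9",np.round(cv2.minAreaRect(P),1).tolist() if 0 else cv2.minAreaRect(P),"z37",cv2.minAreaRect(P35))
        r=cv2.boxPoints(cv2.minAreaRect(c)); C.setdefault(n,[]).append(r.mean(0))
    g=((hsv[...,2]<75)&(hsv[...,1]<90)).astype(np.uint8)
    G=np.zeros_like(g);(a,b,c_,d)=(266,165,300,200) if n=="top" else (335,180,375,215)
    G[b:d,a:c_]=g[b:d,a:c_];cs,_=cv2.findContours(G,0,1)
    for c in cs:
        if cv2.contourArea(c)>60: print(n,"cover",cv2.boxPoints(cv2.minAreaRect(c)).round(1).tolist(),cv2.minAreaRect(onplane(ci,c.reshape(-1,2),44)[:,:2].astype(np.float32)))
E
python3 - <<'E'
import sys;sys.path.insert(0,'.')
import os;os.chdir('.')
from h import *
im=cv2.imread("pics/top0.png")[140:270,180:420];cv2.imwrite("pics/topc.png",cv2.resize(im,None,fx=3.3,fy=3.3,interpolation=3))
E
```

```text
top 2076.5 [421. 330.] z9 ((268.0992431640625, -232.50601196289062), (237.88734436035156, 52.05820083618164), 67.9581527709961) z37 ((266.46832275390625, -227.7359619140625), (233.34461975097656, 51.06410217285156), 67.9581527709961)
top 512.5 [294. 291.] z9 ((375.2021484375, 65.37924194335938), (123.20174407958984, 26.95792007446289), 4.784647464752197) z37 ((371.5260314941406, 64.46087646484375), (120.84908294677734, 26.44312858581543), 4.784651756286621)
top 1033.5 [361. 243.] z9 ((485.7691955566406, -105.3034439086914), (39.302032470703125, 178.4577178955078), 12.756916046142578) z37 ((479.9816589355469, -102.96245574951172), (38.5515251159668, 175.0498809814453), 12.756929397583008)
top 272.0 [258. 179.] z9 ((659.7986450195312, 145.13648986816406), (53.93167495727539, 38.99028015136719), 78.88736724853516) z37 ((650.6878051757812, 142.69509887695312), (52.90179443359375, 38.245704650878906), 78.88746643066406)
top cover [[267.1000061035156, 190.60000610351562], [270.20001220703125, 168.89999389648438], [301.3999938964844, 173.3000030517578], [298.29998779296875, 195.0]] ((637.46
[... 1044 characters left out ...]
.] z9 ((643.9520263671875, -5.8309173583984375), (167.2034454345703, 15.711141586303711), 79.08180236816406) z37 ((624.4344482421875, -26.900123596191406), (161.7838592529297, 15.201873779296875), 79.08177185058594)
side 196.0 [344. 187.] z9 ((660.4971313476562, 164.72100830078125), (75.52654266357422, 55.4380989074707), 72.87860107421875) z37 ((640.4432373046875, 138.12376403808594), (73.07847595214844, 53.641143798828125), 72.87864685058594)
side cover [[341.0, 195.60000610351562], [356.20001220703125, 182.3000030517578], [376.1000061035156, 205.10000610351562], [361.0, 218.39999389648438]] ((631.6290283203125, 69.00837707519531), (96.26163482666016, 58.499549865722656), 82.89411926269531)
```

View pics/topc.png

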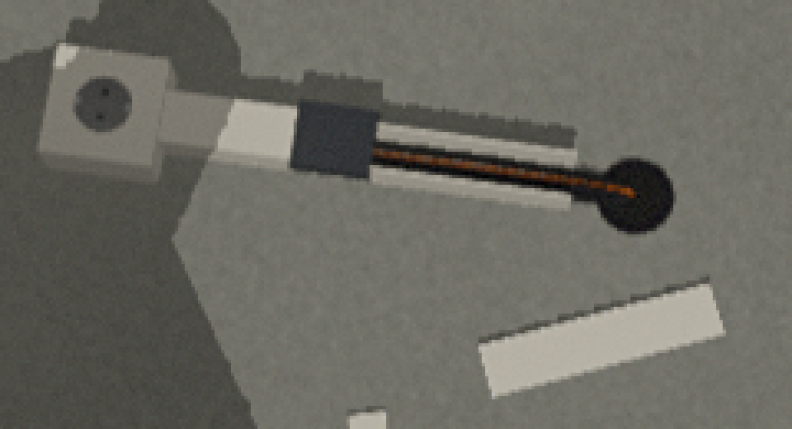

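The zoomed top view shows the cover with corners near (300,100) and (380,108) in the crop. The open channel runs right from there to about (575,180), and a cable disc lies beyond the end. The two views agree on the lid at about (484,-105), 9 mm high, 180 x 40. I'll go above it and look with the wrist camera.

move_arm:
  commands:
    - [[2.6, -3.0, 0.4], [0, 0, -6], 1]
    - [[2.6, -3.0, 0.4], [0, 0, -6], 1]
    - [[2.6, -3.0, 0.4], [0, 0, -6], 1]
    - [[2.6, -3.0, 0.4], [0, 0, -6], 1]
    - [[2.6, -3.0, 0.4], [0, 0, -6], 1]
    - [[2.6, -3.0, 0.4], [0, 0, -6], 1]
    - [[2.6, -3.0, 0.4], [0, 0, -6], 1]
    - [[2.6, -3.0, 0.4], [0, 0, -6], 1]
    - [[2.6, -3.0, 0.4], [0, 0, -6], 1]
    - [[2.6, -3.0, 0.4], [0, 0, -6], 1]

```text
t: 1.15
eef_pos: [449.0, 294.6, 254.8]
tcp_rot: [-3.142, 0.0, 1.784]
ft_force: [0.2, 0.4, -0.6]
opening: 1.001
grip_force: 0.0
```

move_arm:
  commands:
    - [[0.4, -4.5, 0], [0, 0, 0], 1]
    - [[0.4, -4.5, 0], [0, 0, 0], 1]
    - [[0.4, -4.5, 0], [0, 0, 0], 1]
    - [[0.4, -4.5, 0], [0, 0, 0], 1]
    - [[0.4, -4.5, 0], [0, 0, 0], 1]
    - [[0.4, -4.5, 0], [0, 0, 0], 1]
    - [[0.4, -4.5, 0], [0, 0, 0], 1]
    - [[0.4, -4.5, 0], [0, 0, 0], 1]
    - [[0.4, -4.0, 0], [0, 0, 0], 1]
    - [[0, 0, 0], [0, 0, 0], 1]

```text
t: 2.15
eef_pos: [484.4, -107.8, 254.3]
tcp_rot: [-3.141, 0.001, 1.785]
ft_force: [-0.9, 0.6, 0.5]
opening: 0.996
grip_force: 0.0
```

```bash
python3 - <<'E'
from h import *
import pickle
ci=camera_info("wrist");im=read_camera("wrist");cv2.imwrite("pics/w1.png",im);pickle.dump(ci,open("w1.pkl","wb"));s=state();print(s["t"],s["eef_pos"],s["tcp_rot"],np.round(ci["cam_to_world"],3).tolist())
hsv=cv2.cvtColor(im,cv2.COLOR_BGR2HSV);m=((hsv[...,2]>165)&(hsv[...,1]<40)).astype(np.uint8)
for c in cv2.findContours(m,0,1)[0]:
    if cv2.contourArea(c)>300: print(cv2.contourArea(c),c.reshape(-1,2).mean(0).round(),cv2.minAreaRect(onplane(ci,c.reshape(-1,2),9)[:,:2].astype(np.float32)))
E
```

```text
2.2 [ 484.0320555  -105.79657933  254.29546251] [-3.14118389e+00 -2.73173122e-04  1.78505927e+00] [[0.977, 0.205, 0.058, 467.653], [0.213, -0.939, -0.27, -31.506], [-0.001, 0.277, -0.961, 424.683], [0.0, 0.0, 0.0, 1.0]]
5971.5 [138. 239.] ((272.1922607421875, -212.74996948242188), (198.48239135742188, 54.951942443847656), 68.09607696533203)
5234.0 [321. 192.] ((482.2840576171875, -104.59622955322266), (41.12028121948242, 181.1458282470703), 12.80228328704834)
1568.0 [471. 152.] ((638.1568603515625, -19.291893005371094), (158.76150512695312, 15.740768432617188), 79.31416320800781)
1561.0 [443. 140.] ((602.9248046875, -13.181747436523438), (154.98446655273438, 14.653461456298828), 79.0976791381836)
657.0 [536.   9.] ((658.9461059570312, 145.66375732421875), (28.585351943969727, 39.65559387207031), 79.05489349365234)
3355.0 [253.  19.] ((373.06988525390625, 65.53495025634766), (126.44951629638672, 29.236835479736328), 5.346250534057617)
```

View pics/w1.png

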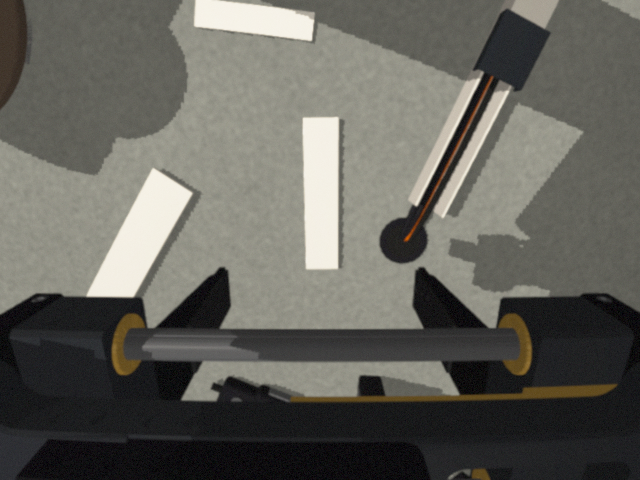

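The wrist view shows the lid directly ahead (321,192), between the fingers. The channel runs from (430,205) to the cover lip (495,80). All three views put the lid at (483,-105), 12.8°. I'll descend and grip.

move_arm:
  commands:
    - [[-0.1, 0.1, -5], [0, 0, 0.5], 1]
    - [[0, 0, -5], [0, 0, 0], 1]
    - [[0, 0, -5], [0, 0, 0], 1]
    - [[0, 0, -5], [0, 0, 0], 1]
    - [[0, 0, -3], [0, 0, 0], 1]
    - [[0, 0, -1.2], [0, 0, 0], 1]
    - [[0, 0, -0.6], [0, 0, 0], 1]
    - [[0, 0, -0.3], [0, 0, 0], 1]
    - [[0, 0, 0], [0, 0, 0], 1]

```text
t: 3.1
eef_pos: [483.7, -102.9, 4.7]
tcp_rot: [3.14, 0.001, 1.798]
ft_force: [0.2, -0.4, 0.4]
opening: 0.999
grip_force: 0.0
```

move_arm:
  commands:
    - [[0, 0, 0], [0, 0, 0], 0]
    - [[0, 0, 0], [0, 0, 0], 0]
    - [[0, 0, 0], [0, 0, 0], 0]
    - [[0, 0, 0], [0, 0, 0], 0]
    - [[0, 0, 0], [0, 0, 0], 0]
    - [[0, 0, 0], [0, 0, 0], 0]
    - [[0, 0, 0], [0, 0, 0], 0]
    - [[0, 0, 0], [0, 0, 0], 0]

```text
t: 3.9
eef_pos: [483.1, -102.9, 3.6]
tcp_rot: [-3.142, -0.0, 1.797]
ft_force: [0.1, -1.2, -0.7]
opening: 0.417
grip_force: 30.0
```

```bash
python3 - <<'E'
from h import *
import pickle
w=pickle.load(open("w1.pkl","rb"));im=cv2.imread("pics/w1.png");t=camera_info("top")
# trunking edges in wrist picture, rims at z=35
hsv=cv2.cvtColor(im,cv2.COLOR_BGR2HSV);m=((hsv[...,2]>165)&(hsv[...,1]<40)).astype(np.uint8)
for n,c in(("rimR",(471,152)),("rimL",(443,140))):
    for cc in cv2.findContours(m,0,1)[0]:
        if 1000<cv2.contourArea(cc)<2000 and np.hypot(*(cc.reshape(-1,2).mean(0)-c))<5:
            r=cv2.minAreaRect(onplane(w,cc.reshape(-1,2),35)[:,:2].astype(np.float32));print(n,r,cv2.boxPoints(r).round(1).tolist())
            print(cv2.approxPolyDP(cc,4,True).reshape(-1,2).tolist())
# cover mask
g=((hsv[...,2]<85)&(im[...,0].astype(int)-im[...,2]>8)).astype(np.uint8);G=np.zeros_like(g);G[0:100,460:560]=g[0:100,460:560]
c=max(cv2.findContours(G,0,1)[0],key=cv2.contourArea);print("cover",cv2.approxPolyDP(c,4,True).reshape(-1,2).tolist())
cv2.imwrite("pics/crop1.png",cv2.resize(im[0:260,380:600],None,fx=2.3,fy=2.3,interpolation=3))
tp=cv2.imread("pics/top0.png");h=cv2.cvtColor(tp,cv2.COLOR_BGR2HSV);g=((h[...,2]<85)&(tp[...,0].astype(int)-tp[...,2]>8)).astype(np.uint8);G=g*0;G[160:205,262:305]=g[160:205,262:305]
c=max(cv2.findContours(G,0,1)[0],key=cv2.contourArea);P=cv2.approxPolyDP(c,3,True).reshape(-1,2);print("topcover",P.tolist(),onplane(t,P,44).round(1).tolist())
s=state();print(s["eef_pos"],s["opening"],s["grip_force"])
E
```

```text
rimR ((627.4922485351562, -20.055824279785156), (148.8313446044922, 14.75619888305664), 79.31414031982422) [[606.4000244140625, -91.80000305175781], [620.9000244140625, -94.5], [648.5, 51.70000076293945], [634.0, 54.400001525878906]]
[[508, 89], [494, 93], [434, 211], [442, 218]]
rimL ((594.4639282226562, -14.327880859375), (145.29054260253906, 13.736932754516602), 79.09766387939453) [[574.0, -84.4000015258789], [587.5, -87.0], [614.9000244140625, 55.70000076293945], [601.5, 58.29999923706055]]
[[479, 77], [463, 85], [408, 200], [415, 205]]
cover [[492, 52], [494, 56]]
topcover [[269, 189]] [[621.1, 114.9, 44.0]]
[ 483.11527354 -102.94932954    3.64014267] 0.41671144687661726 30.000386238098145
```

View pics/crop1.png

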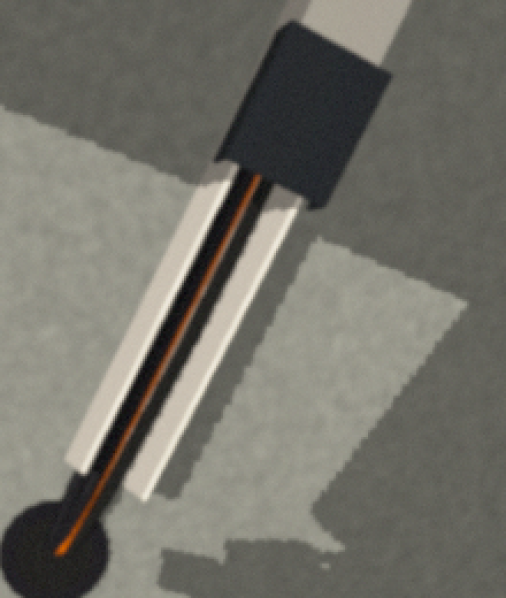

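Both crops agree. The crop shows thin bright rim tops: left from (233,170) to (85,472), right from (302,203) to (147,499). The cover's lip edge runs from (235,163) to (325,208). I'll turn these into world points, using two views for the height.

```bash
python3 - <<'E'
from h import *
import pickle
w=pickle.load(open("w1.pkl","rb"));t=camera_info("top");sd=camera_info("side")
f=lambda L:np.array(L)/2.3+[380,0]
wl=f([(233,170),(85,472),(302,203),(147,499)]);print("rims z35",onplane(w,wl,35).round(1).tolist())
wc=f([(300,26),(392,72),(323,208),(232,162)]);P=onplane(w,wc,44);print("cover z44",P.round(1).tolist(),P.mean(0),np.linalg.norm(np.diff(P,axis=0),axis=1))
g=lambda L:np.array(L)/3.3+[180,140]
tc=g([(304,100),(381,108),(371,178),(291,168)])
Pt=onplane(t,tc,44);print("top cover z44",Pt.round(1).tolist(),Pt.mean(0),np.linalg.norm(np.diff(Pt,axis=0),axis=1))
tr=g([(577,150),(571,190)]);print("top open end z35",onplane(t,tr,35).round(1))
# heights by two views: lip corners (order in wrist: +x lip corner idx2, -x lip corner idx3 ; top: idx1,+x lip ; idx2,-x lip)
for a,b in((2,1),(3,2),(1,0)): print("tri cover",tri(w,wc[a],t,tc[b]))
print("tri rim ends",tri(w,wl[3],t,tr[0]),tri(w,wl[1],t,tr[1]))
E
```

```text
rims z35 [[614.5, 59.5, 35.0], [587.7, -86.3, 35.0], [649.7, 53.6, 35.0], [621.2, -92.6, 35.0]]
cover z44 [[621.6, 119.0, 44.0], [666.8, 112.0, 44.0], [655.4, 51.9, 44.0], [609.7, 60.4, 44.0]] [638.38552539  85.80754229  44.        ] [45.67454796 61.12345731 46.52549048]
top cover z44 [[668.4, 105.8, 44.0], [659.6, 49.0, 44.0], [606.1, 58.5, 44.0], [616.4, 117.0, 44.0]] [637.6186267   82.58983706  44.        ] [57.45276659 54.35324482 59.41733257]
top open end z35 [[623.3 -94.8  35. ]
 [592.7 -88.6  35. ]]
tri cover (array([657.55200663,  50.52767203,  44.02646697]), np.float64(4.872492046960449))
tri cover (array([603.66933908,  57.69791087,  56.546584  ]), np.float64(2.677021214303163))
tri cover (array([661.80689884, 106.01304957,  57.5239206 ]), np.float64(4.36623901689294))
tri rim ends (array([631.19691826, -96.75063989,   9.38089329]), np.float64(0.23107120271707154)) (array([605.11820429, -92.87453411, -15.37347288]), np.float64(3.906268909512032))
```

move_arm:
  commands:
    - [[0, 0, 1], [0, 0, 0], 0]
    - [[0, 0, 2], [0, 0, 0], 0]
    - [[0, 0, 3], [0, 0, 0], 0]
    - [[0, 0, 3], [0, 0, 0], 0]
    - [[0, 0, 1], [0, 0, 0], 0]

```text
t: 4.4
eef_pos: [483.9, -103.2, 106.6]
tcp_rot: [3.138, 0.002, 1.797]
ft_force: [-0.7, -0.3, -0.7]
opening: 0.416
grip_force: 30.0
```

The trunking axis is (0.187, 0.982) in world, its origin is about (638,85), and the seat is about (621,-3). The sizes check: lip to end about 149 mm against 150. Next I'll stage behind the lip, above the trunking, and look from close by.

move_arm:
  commands:
    - [[3.2, 1.5, 0], [0, 0, -6], 0]
    - [[3.2, 1.5, 0], [0, 0, -6], 0]
    - [[3.2, 1.5, 0], [0, 0, -6], 0]
    - [[3.4, 1.5, 0], [0, 0, -5.8], 0]
    - [[0, 0, 0], [0, 0, 0], 0]
    - [[0, 0, 0], [0, 0, 0], 0]

```text
t: 5.0
eef_pos: [612.8, -42.5, 102.8]
tcp_rot: [-3.14, 0.0, 1.384]
ft_force: [-0.7, 0.1, -0.8]
opening: 0.412
grip_force: 30.0
```

```bash
python3 - <<'E'
from h import *
import pickle
ci=camera_info("wrist");im=read_camera("wrist");cv2.imwrite("pics/w2.png",im);pickle.dump(ci,open("w2.pkl","wb"));s=state();print(s["t"],s["eef_pos"],s["tcp_rot"])
cv2.imwrite("pics/w2c.png",cv2.resize(im[0:330,190:510],None,fx=1.8,fy=1.8,interpolation=3))
E
```

```text
5.05 [612.27572265 -42.87247553 103.07346862] [-3.14003850e+00  9.19658663e-05  1.38314887e+00]
```

View pics/w2c.png

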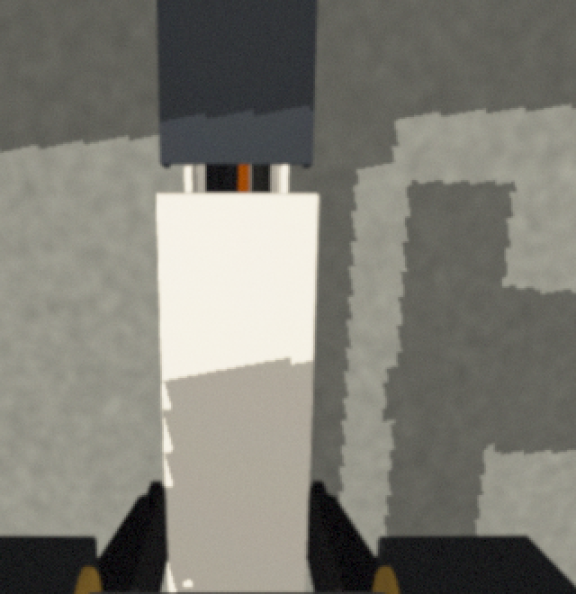

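The close view shows the lid's front edge at crop row 194, columns 156 to 318. The rims' outer edges are at columns 183 and 290 (row 178), and the lip is at row 164, columns 160 to 313. It is nearly aligned.

```bash
python3 - <<'E'
from h import *
import pickle
w=pickle.load(open("w2.pkl","rb"));w1=pickle.load(open("w1.pkl","rb"));f=lambda L:np.array(L)/1.8+[190,0]
tcp=np.array([612.28,-42.87,103.07]);yaw=1.3831
tip=np.array([np.cos(yaw),np.sin(yaw)]);a=np.arctan2(.187,.982)
u=np.array([np.sin(a),np.cos(a)]);n=np.array([u[1],-u[0]]);O=np.array([638,85.])
loc=lambda P:np.c_[(P[:,:2]-O)@n,(P[:,:2]-O)@u].round(1).tolist()
for nm,px,z in(("lidfront",[(156,194),(318,194)],108.5),("lidmid",[(163,440),(311,440)],108.5),("rims",[(183,178),(290,178)],35),("lip44",[(160,164),(313,164)],44),("coverfar",[(158,2),(317,2)],44)):
    P=onplane(w,f(px),z);print(nm,P.round(1).tolist(),"trunk x,y",loc(P),np.linalg.norm(P[1]-P[0]).round(1))
print("tcp",loc(tcp[None]),"yaw dev deg",np.degrees(np.pi/2-yaw-a))
c1=np.array([(325,208),(235,163)])/2.3+[380,0]
for i,j in((1,0),(0,1)): print("lip height",tri(w,f([(160,164),(313,164)])[i],w1,c1[j]))
r1=np.array([(302,203),(233,170)])/2.3+[380,0]
E
```

```text
lidfront [[609.6, 47.4, 108.5], [648.2, 40.1, 108.5]] trunk x,y [[-20.8, -42.2], [18.4, -42.2]] 39.3
lidmid [[597.9, -14.0, 108.5], [636.8, -21.3, 108.5]] trunk x,y [[-20.9, -104.8], [18.7, -104.7]] 39.6
rims [[612.2, 56.8, 35.0], [648.8, 49.9, 35.0]] trunk x,y [[-20.1, -32.5], [17.2, -32.5]] 37.3
lip44 [[606.1, 61.8, 44.0], [656.3, 52.3, 44.0]] trunk x,y [[-27.0, -28.8], [24.1, -28.7]] 51.1
coverfar [[615.8, 109.9, 44.0], [665.4, 100.6, 44.0]] trunk x,y [[-26.5, 20.3], [24.0, 20.4]] 50.5
tcp [[-1.3, -130.4]] yaw dev deg -0.027409380638757048
lip height (array([656.30822366,  52.20816503,  43.97461578]), np.float64(0.18653093273526603))
lip height (array([607.31221508,  59.34017975,  53.39288232]), np.float64(2.6521476684572596))
```

The lid is centred within 0.3 mm and parallel, its front is 13.4 mm short of the lip, and butting needs 43.4 mm of travel. I'll lower it to about 1.2 mm above the rims with the ribs in the channel.

move_arm:
  commands:
    - [[0, 0, -3], [0, 0, 0], 0]
    - [[0, 0, -2], [0, 0, 0], 0]
    - [[0, 0, -1], [0, 0, 0], 0]
    - [[0, 0, -0.4], [0, 0, 0], 0]
    - [[0, 0, -0.3], [0, 0, 0], 0]
    - [[0, 0, -0.19], [0, 0, 0], 0]
    - [[0, 0, 0], [0, 0, 0], 0]
    - [[0, 0, 0], [0, 0, 0], 0]

```text
t: 5.85
eef_pos: [613.4, -43.0, 35.3]
tcp_rot: [3.141, -0.0, 1.382]
ft_force: [0.8, 0.1, -1.0]
opening: 0.414
grip_force: 30.0
```

```bash
python3 - <<'E'
from h import *
import pickle
ci=camera_info("wrist");im=read_camera("wrist");pickle.dump(ci,open("w3.pkl","wb"));s=state();print(s["t"],s["eef_pos"],s["tcp_rot"],s["ft_force"])
cv2.imwrite("pics/w3c.png",cv2.resize(im[60:380,160:500],None,fx=1.8,fy=1.8,interpolation=3))
E
```

```text
5.9 [613.34326558 -42.99025512  35.25548351] [3.14075092e+00 7.46017406e-06 1.38201213e+00] [ 0.51836813 -0.81938876  0.06232272]
```

View pics/w3c.png

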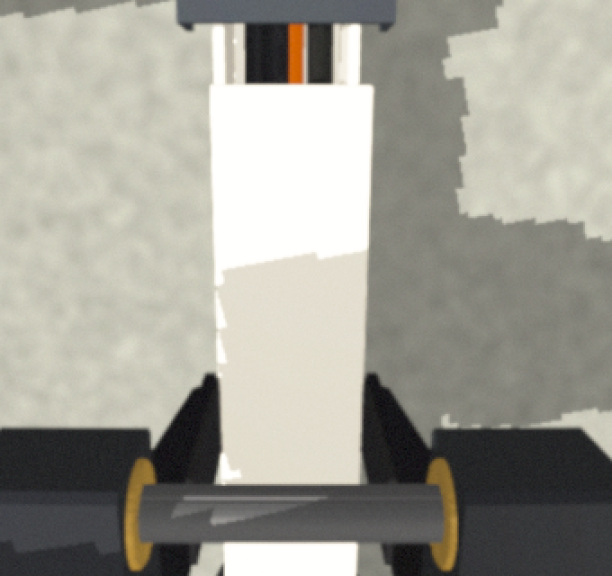

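The lowered lid sits over the channel: front at columns 210 to 373, row 86, rims 214 to 361, cover 178 to 396, lip at row 28. It is about 1 mm too far to +x, so I'll correct that and slide in.

move_arm:
  commands:
    - [[-0.1, 0.02, -0.03], [0, 0, 0], 0]
    - [[0, 0, 0], [0, 0, 0], 0]
    - [[0.075, 0.393, 0], [0, 0, 0], 0]
    - [[0.075, 0.393, 0], [0, 0, 0], 0]
    - [[0.075, 0.393, 0], [0, 0, 0], 0]
    - [[0.075, 0.393, 0], [0, 0, 0], 0]
    - [[0.075, 0.393, 0], [0, 0, 0], 0]
    - [[0, 0, 0], [0, 0, 0], 0]

```text
t: 6.7
eef_pos: [616.1, -22.4, 34.6]
tcp_rot: [3.141, -0.0, 1.382]
ft_force: [1.1, 2.5, 4.0]
opening: 0.413
grip_force: 30.0
```

```bash
python3 - <<'E'
from h import *
im=read_camera("wrist");s=state();print(s["t"],s["eef_pos"],s["tcp_rot"],s["ft_force"],s["moment"])
cv2.imwrite("pics/w4c.png",cv2.resize(im[0:320,160:500],None,fx=1.8,fy=1.8,interpolation=3))
E
```

```text
6.75 [616.12926689 -22.47156117  34.64691471] [ 3.14105944e+00 -5.22396807e-04  1.38215182e+00] [1.16727694 2.63435451 3.9569781 ] [ 0.40494944 -0.0247771   0.04232329]
```

View pics/w4c.png

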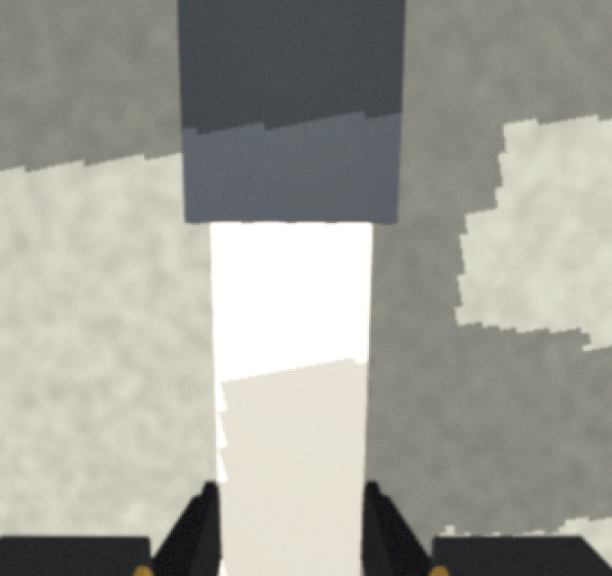

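The nose is under the cover and centred (lid 211 to 373, cover 186 to 397). The small upward force comes from the nose resting on the rims. I'll ease up 0.5 mm and slide on.

move_arm:
  commands:
    - [[0, 0, 0.05], [0, 0, 0], 0]
    - [[0.075, 0.393, 0], [0, 0, 0], 0]
    - [[0.075, 0.393, 0], [0, 0, 0], 0]
    - [[0.075, 0.393, 0], [0, 0, 0], 0]
    - [[0.075, 0.393, 0], [0, 0, 0], 0]
    - [[0, 0, 0], [0, 0, 0], 0]
    - [[0, 0, 0], [0, 0, 0], 0]

```text
t: 7.45
eef_pos: [618.9, -7.3, 34.9]
tcp_rot: [3.142, 0.0, 1.382]
ft_force: [-0.0, -0.1, -1.4]
opening: 0.414
grip_force: 30.0
```

move_arm:
  commands:
    - [[0.037, 0.196, 0], [0, 0, 0], 0]
    - [[0.037, 0.196, 0], [0, 0, 0], 0]
    - [[0, 0, 0], [0, 0, 0], 0]

```text
t: 7.75
eef_pos: [619.7, -3.3, 35.0]
tcp_rot: [3.142, 0.0, 1.382]
ft_force: [0.1, -0.2, -0.8]
opening: 0.412
grip_force: 30.0
```

move_arm:
  commands:
    - [[0.019, 0.098, 0], [0, 0, 0], 0]
    - [[0.019, 0.098, 0], [0, 0, 0], 0]
    - [[0, 0, 0], [0, 0, 0], 0]

```text
t: 8.05
eef_pos: [620.0, -1.4, 35.0]
tcp_rot: [3.141, 0.0, 1.382]
ft_force: [0.4, -0.2, -1.3]
opening: 0.415
grip_force: 30.0
```

move_arm:
  commands:
    - [[0.019, 0.098, 0], [0, 0, 0], 0]
    - [[0, 0, 0], [0, 0, 0], 0]

```text
t: 8.25
eef_pos: [620.2, -0.5, 35.0]
tcp_rot: [3.141, 0.0, 1.382]
ft_force: [-0.6, 0.2, 0.1]
opening: 0.41
grip_force: 30.0
```

move_arm:
  commands:
    - [[0.009, 0.049, 0], [0, 0, 0], 0]
    - [[0, 0, 0], [0, 0, 0], 0]

```text
t: 8.45
eef_pos: [620.3, -0.0, 35.0]
tcp_rot: [3.142, 0.0, 1.382]
ft_force: [1.4, 0.1, 0.1]
opening: 0.416
grip_force: 30.0
```

move_arm:
  commands:
    - [[0.009, 0.049, 0], [0, 0, 0], 0]
    - [[0.009, 0.049, 0], [0, 0, 0], 0]
    - [[0, 0, 0], [0, 0, 0], 0]

```text
t: 8.75
eef_pos: [620.3, 0.2, 35.0]
tcp_rot: [-3.141, 0.001, 1.382]
ft_force: [-1.3, -5.9, -0.2]
opening: 0.418
grip_force: 30.0
```

move_arm:
  commands:
    - [[0.009, 0.049, 0], [0, 0, 0], 0]
    - [[0, 0, 0], [0, 0, 0], 0]

```text
t: 8.95
eef_pos: [620.4, 0.2, 34.9]
tcp_rot: [-3.141, 0.001, 1.382]
ft_force: [-1.5, -9.3, -0.8]
opening: 0.413
grip_force: 30.0
```

Butted: the -y force rises with no further travel, right where expected. Now I'll set it down flat.

move_arm:
  commands:
    - [[0, -0.04, -0.05], [0, 0, 0], 0]
    - [[0, 0, -0.05], [0, 0, 0], 0]
    - [[0, 0, -0.05], [0, 0, 0], 0]
    - [[0, 0, 0], [0, 0, 0], 0]

```text
t: 9.35
eef_pos: [620.4, 0.2, 34.6]
tcp_rot: [3.141, 0.001, 1.382]
ft_force: [-5.0, -6.6, 11.8]
opening: 0.418
grip_force: 30.0
```

move_arm:
  commands:
    - [[0, 0, -0.05], [0, 0, 0], 0]
    - [[0, 0, 0], [0, 0, 0], 0]

```text
t: 9.55
eef_pos: [620.5, 0.1, 34.6]
tcp_rot: [3.141, 0.001, 1.382]
ft_force: [-7.0, -6.3, 17.0]
opening: 0.416
grip_force: 30.0
```

```bash
python3 - <<'E'
from h import *
s=state();print(s["eef_pos"],s["ft_force"],s["moment"])
im=read_camera("side");cv2.imwrite("pics/s2.png",cv2.resize(im[140:300,290:450],None,fx=3.7,fy=3.7,interpolation=3))
E
```

```text
[6.20455844e+02 1.26125611e-01 3.45655805e+01] [-6.98743621 -6.30700345 16.96786726] [-1.31185527  1.38758519 -0.04903846]
```

View pics/s2.png

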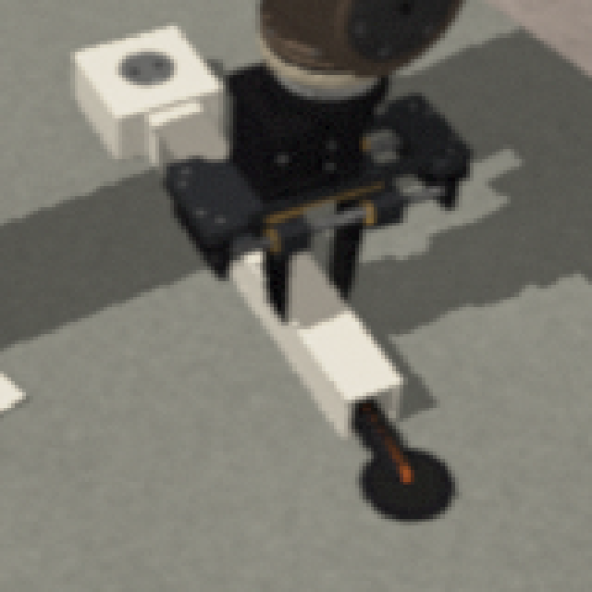

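The side view shows the lid lying along the trunking with the tail flush at the open end (crop 375,400). The moments show an even bearing. I'll unload, release and lift clear.

move_arm:
  commands:
    - [[-0.03, 0, 0.1], [0, 0, 0], 0]
    - [[-0.02, 0, 0.04], [0, 0, 0], 0]
    - [[0, 0, 0], [0, 0, 0], 0]

```text
t: 9.9
eef_pos: [620.3, 0.2, 34.7]
tcp_rot: [3.141, 0.001, 1.382]
ft_force: [-0.2, -7.0, 1.8]
opening: 0.413
grip_force: 30.0
```

move_arm:
  commands:
    - [[0, 0, 0], [0, 0, 0], 0.6]
    - [[0, 0, 0], [0, 0, 0], 0.6]
    - [[0, 0, 0], [0, 0, 0], 0.6]
    - [[0, 0, 0], [0, 0, 0], 0.6]

```text
t: 10.3
eef_pos: [620.1, 1.2, 34.4]
tcp_rot: [3.142, -0.0, 1.382]
ft_force: [-0.0, -0.4, -0.0]
opening: 0.593
grip_force: 0.0
```

```bash
python3 - <<'E'
from h import *
s=state();print(s["t"],s["eef_pos"],s["ft_force"],s["moment"],s["opening"])
E
```

```text
10.3 [620.05829243   1.1899758   34.35932632] [-0.04804218 -0.41552758 -0.00355971] [-0.07387924  0.061294    0.01654846] 0.593334689684772
```

Released cleanly. I'll lift, shut the fingers, move back about 3 mm to the lid's middle and look.

move_arm:
  commands:
    - [[0, 0, 1], [0, 0, 0], 0.6]
    - [[0, 0, 2], [0, 0, 0], 0.6]
    - [[-0.06, -0.3, 0], [0, 0, 0], 0]
    - [[0, 0, 0], [0, 0, 0], 0]
    - [[0, 0, 0], [0, 0, 0], 0]
    - [[0, 0, 0], [0, 0, 0], 0]
    - [[0, 0, 0], [0, 0, 0], 0]
    - [[0, 0, 0], [0, 0, 0], 0]
    - [[0, 0, 0], [0, 0, 0], 0]

```text
t: 11.2
eef_pos: [619.4, -1.9, 64.2]
tcp_rot: [-3.141, 0.0, 1.382]
ft_force: [0.6, -0.9, -0.6]
opening: 0.069
grip_force: 0.0
```

```bash
python3 - <<'E'
from h import *
s=state();ci=camera_info("wrist");im=read_camera("wrist");print(s["t"],s["eef_pos"],s["opening"])
cv2.imwrite("pics/w5.png",im)
E
```

```text
11.2 [619.42388648  -1.9420721   64.18062167] 0.06915867441030196
```

View pics/w5.png

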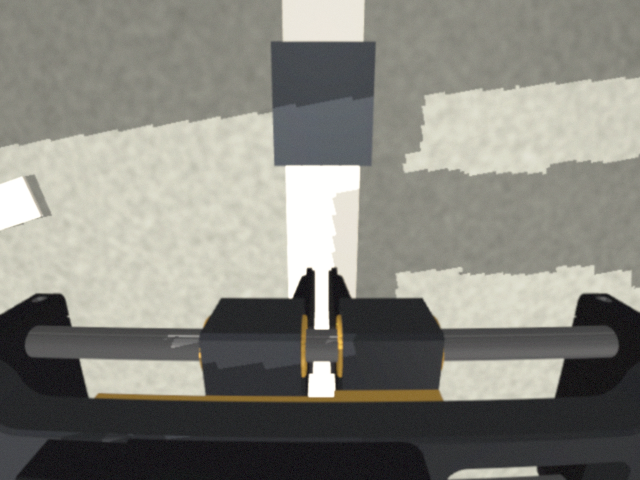

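The lid (columns 286 to 360) lies in line under the flat cover (272 to 375, lip at row 164). The fingers are nearly shut over its middle. Now I'll press down.

move_arm:
  commands:
    - [[0, 0, -1], [0, 0, 0], 0]
    - [[0, 0, -0.8], [0, 0, 0], 0]
    - [[0, 0, -0.4], [0, 0, 0], 0]
    - [[0, 0, -0.2], [0, 0, 0], 0]
    - [[0, 0, -0.1], [0, 0, 0], 0]
    - [[0, 0, -0.05], [0, 0, 0], 0]
    - [[0, 0, 0], [0, 0, 0], 0]

```text
t: 11.95
eef_pos: [619.2, -2.0, 39.3]
tcp_rot: [-3.141, 0.0, 1.382]
ft_force: [-2.8, -0.0, 5.4]
opening: 0.008
grip_force: 2.3
```

move_arm:
  commands:
    - [[0, 0, -0.05], [0, 0, 0], 0]
    - [[0, 0, 0], [0, 0, 0], 0]

```text
t: 12.15
eef_pos: [619.2, -1.9, 39.3]
tcp_rot: [-3.142, 0.0, 1.382]
ft_force: [-5.3, 0.4, 9.7]
opening: 0.005
grip_force: 4.8
```

Contact at 39.3 mm matches the flat-seated top. I'll increase the press and trim the sideways force.

move_arm:
  commands:
    - [[-0.06, 0, -0.05], [0, 0, 0], 0]
    - [[-0.03, 0, -0.05], [0, 0, 0], 0]
    - [[0, 0, 0], [0, 0, 0], 0]
    - [[0, 0, 0], [0, 0, 0], 0]

```text
t: 12.55
eef_pos: [619.2, -2.0, 39.3]
tcp_rot: [3.139, -0.0, 1.382]
ft_force: [-3.5, 0.1, 16.8]
opening: 0.001
grip_force: 8.3
```

move_arm:
  commands:
    - [[-0.04, 0, -0.03], [0, 0, 0], 0]
    - [[0, 0, 0], [0, 0, 0], 0]
    - [[0, 0, 0], [0, 0, 0], 0]
    - [[0, 0, 0], [0, 0, 0], 0]
    - [[0, 0, 0], [0, 0, 0], 0]

```text
t: 13.05
eef_pos: [619.2, -2.0, 39.3]
tcp_rot: [3.138, -0.0, 1.382]
ft_force: [-3.8, 1.0, 18.6]
opening: 0.004
grip_force: 9.1
```

```bash
python3 - <<'E'
from h import *
im=read_camera("wrist");s=state();print(s["t"],s["eef_pos"],s["ft_force"],s["moment"],s["opening"])
t=read_camera("side");a=cv2.resize(im[120:300,250:400],None,fx=2.6,fy=2.6);b=cv2.resize(t[150:300,300:440],(390,468));a=cv2.resize(a,(390,468))
cv2.imwrite("pics/fin.png",np.hstack([a,b]))
E
```

```text
13.1 [619.20966922  -1.97036639  39.26752114] [-2.5119019   1.37497919 17.56728089] [0.08973901 0.65114089 0.0045054 ] 0.0020977322590882983
```

View pics/fin.png

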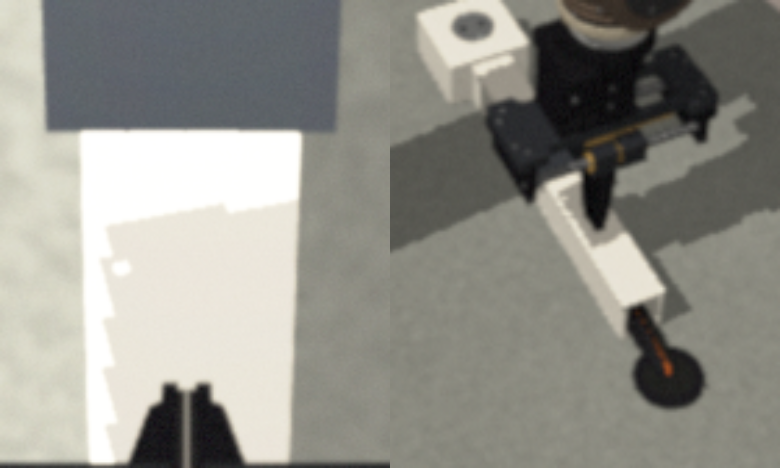

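The shut fingers press on the lid's middle with about 18 N. The lid is centred under the flat cover (left, columns 80 to 302) and its tail is flush at the open end (right, 645,295). I'm handing in.

```bash
python3 -c "
from h import *
print(env.job_done())"
```

```text
the job is handed in; nothing more can be done
None
```

I slid the lid in under the joint cover until it butted against the fitted lid and handed the job in after about 13 s; the shut fingers are still pressing it flat with about 18 N, the cover lies flat, and the arm touched nothing else.

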